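Reset the tripped jar turntable with the reset rod

TASK

The jar turntable has tripped. Take the reset rod from its stand, put its tip down the service slot in the top of the drive box, feel along the slot's floor until the tip drops into the reset pocket, and push the reset fully down. Then put the rod back upright and fully home in its stand, leaving the jars and the scale where they are.

Things in the scene. Friction and masses are not known exactly. Their poses are not given: they have to be found in the camera images.
- turntable: Fixed machine: steel drive box 130 (x) by 350 (y) by 90 (z) mm. Origin at the centre of the box's underside, on the table, z up. Its top has the service slot: straight, along this body's y, 16 mm wide, centred on x = 0, 120 mm long (y -60 to +60 mm), open above, with vertical walls and a flat dark floor 45 mm down. The jar disc is on the +x side.
- slot_floor (a point): Middle of the slot's floor, 45 mm above the table; y along the slot. Somewhere along the floor is the reset pocket, a 16 by 16 mm square hole as wide as the slot, its centre anywhere from y = -45 to +45 mm: not measured, to be found by touch. In it sits a plunger of the same dark steel, its top 6 mm below the floor when tripped.
- disc (a point): Centre of the top of the round steel jar disc, 230 mm across, 60 mm above the table, carrying three jars. Its place on the machine is x = 185 mm. Round its far half, 121 mm from its centre, runs a steel guard rail up to 99 mm above the table.
- reset (a joint): How far the reset plunger is pushed down, m: 0 when tripped, 0.012 fully down (stop). It slides stiffly (about 6 N, no spring) and stays where it is left.
- stand: Fixed grey plastic block, 70 by 70 by 90 mm high, origin at the centre of its underside on the table, z up. A round vertical hole 15 mm in diameter with a small chamfer passes through its centre, in which the rod stands.
- rod: Reset rod, 145 mm long, about 140 g, loose, upright in the stand. Origin at the centre of its tip (lower end), z up along it to the handle. From z = 0 to 85 mm it is a round steel shaft of 10 mm diameter, chamfered over the last 4 mm (6 mm across at the end). In the stand its tip is 5 mm above the table.
- jar0: Bystander: closed glass jar with steel cap, 60 mm across, 80 mm high, standing on the disc; origin at the centre of its underside.
- jar1: Bystander: jar like jar0.
- jar2: Bystander: jar like jar0.
- scale: Bystander: flat bench scale, 130 by 140 by 29 mm high, loose on the table; origin at the centre of its underside. The stand and the scale are on opposite sides of the machine, either way round.
- rod_handle (a point): Middle of the rod's handle, 115 mm from the tip: square, black plastic, 24 by 24 mm, 60 mm tall (z = 85 to 145 mm of the rod), sides along the rod's x and y. In the stand its lower face rests on the stand's top and its sides are parallel to the stand's.
Things that resemble listed ones, but are neither listed nor needed, are in the scene too. Of the things that look like the rod, the smallest one is meant. Several things look just like the part that bears reset: the one meant starts nearest to the robot's base.

How it is judged:
On the way:
1. the reset plunger is pushed fully down (within 3 mm of its stop) (value of joint reset above 0.009 m), for 0.1 s.
At the end, for the whole second after the job is handed in: The reset plunger is down to within 3 mm of its 12 mm stop; the rod stands released and at rest in its stand, upright within 0.1 rad, its tip within 10 mm of the stand's axis and the handle seated on the stand's top to within 4 mm; the jars and the scale are within 30 mm of where they stood (value of joint reset above 0.009 m and horizontal distance between rod and stand below 0.01 m and z of rod in the frame of stand below 0.009 m and angle between rod's own z axis and vertical below 0.1 rad and linear speed of rod below 0.02 m/s and distance of each of jar0, jar1, jar2, scale from where it was at the start of the episode below 0.03 m); the robot touches nothing.
It fails at once if a jar is shifted by more than 30 mm or knocked over (distance of any of jar0, jar1, jar2 from where it was at the start of the episode above 0.03 m or angle between any of jar0, jar1, jar2's own z axis and vertical above 0.5 rad).
It fails at once if the scale is shifted by more than 30 mm (distance of scale from where it was at the start of the episode above 0.03 m).
It also fails if it takes over 72 s, if anything falls off the work surface, if the arm or the gripper's body presses on something with over 40 N, if the wrist force passes 120 N, or if a joint passes its speed limit or range.

ROBOT

A 6-joint arm with a two-finger parallel gripper is mounted at the origin on the work surface. World frame = base frame: x ahead of the robot, y to its left, z up, the work surface at z = 0. Lengths are in m, angles in rad, forces in N, time in s.
With the tool pointing down it reaches from about 0.375 to 0.9 m from the base axis. Payload 3.1 kg.
Tool frame: the origin (TCP) lies on the centre line of the jaws, within the pads' length; the fingertips stand 17 mm ahead of it and the grasp point (between the pads) lies 2 mm behind it; y points along the fingers, z is the direction in which the jaws open and shut, and the axes are right-handed (so a half turn about y gives the same grasp; the last joint's range is limited). The gripper opens to 85 mm and grips with 20 to 120 N. Pads are 22 mm wide; open, the fingers measure 114 mm over their backs; the gripper's body (76 mm by 85 mm) begins 54 mm behind the grasp point. The pads swing forward as they close: fully open they stand 13 mm farther back than shut.
Start: joints at [1.046, 0.527, 1.433, -0, 1.181, -0.178], TCP at [0.212, 0.588, 0.248] pointing down, gripper open.
Joint ranges: [-3.08, 3.08], [-0.75, 2.2], [0.22, 2.44], [-1.43, 4.57], [0, 2.65], [-2.85, 2.85]. Speed limits (rad/s): [2.79, 2.79, 3.14, 3.14, 3.14, 3.14].

INTERFACE

Orientations are given as a unit quaternion [x, y, z, w].
In Python, from station import manip gives the robot as it stands.
- The arm moves only by the shell command python3 -m handwheel 'ROWS' [FORCE]. ROWS is JSON, one flat list of numbers, 7 for each row, row after row: the shift along the tool's x, y, z in cm, then the turn, a rotation vector about the tool's x, y, z in rad, then the finger opening in cm, from 0 to 8.54. A call has 1 to 10 rows; each row is the pose to reach, as a shift and turn from the pose commanded when the call began, along the tool's axes at that moment; what a row does not reach only later rows make up. A row lasts 1/12 s, in which the tool goes at most 41.7 mm and 7.16 degrees, less where a joint would pass 70% of its speed; a pose out of reach is approached as far as the arm can. A call with a gripper value outside its range is refused whole. The fingers move at their own pace and stop on an object; FORCE is the grip in N (left out, the last holds). Time passes only in rows, so rows that repeat a pose let the fingers close. It gives the time, the measured TCP pose, the force and the opening at its end, in the units of the state.
- manip.sense(): the state, without advancing time (a new reading comes with each control period).
- manip.snapshot(name): name is "side" or "top"; returns a dict with "frame" (400x640x3 uint8, red, green, blue), "depth" (400x640 float32, m along the optical axis (not along the pixel's ray), 0 where there is no reading), "camera_matrix" (3x3 intrinsics, pixels), "rvec" (rotation vector, rad) and "tvec" (3), from world to camera coordinates, as OpenCV has them. Camera axes: x right, y down, z forward; pixel columns grow to the right and rows downward; lengths in m; the calibration is good to about 2 mm. A picture is of the moment at which its call begins.
- manip.sign_off(): hands the job in, once; it reports no verdict.
The state is a dict: "t": time; "q": joint angles; "qd": joint speeds; "tau": joint torques, N m; "tcp_pos": TCP position; "tool_rot": TCP orientation; "force": force on the tool from outside, world axes, zero at the start; "ft_torque": the same for the moment, N m; "finger_gap": opening from 0.0 (shut) to 1.0 (fully open).
Only numpy, scipy, OpenCV 4.12 (cv2) and the standard library are available. Lean on these libraries where they do the work, as an engineer would, in place of code of your own. Each camera call takes 0.05 s, during which the arm holds its last target.

## Working session

There is one attempt and no reset: what is moved stays moved. The work goes in short steps, Python scripts to look and compute and a shell command to move; the robot and the scene stay as the last step left them, time stands still between calls to the robot, and variables do not carry over. Pictures are saved under pics/ and viewed, and the job is handed in when it is done.

```bash
ls; mkdir -p pics
python3 - <<'E'
from station import manip
import cv2
import numpy as np
s=manip.sense();print(s)
for n in("side","top"):
    d=manip.snapshot(n);cv2.imwrite(f"pics/{n}0.png",d["frame"][:,:,::-1]);np.savez(f"{n}0.npz",**d)
    print(n,d["camera_matrix"],d["rvec"],d["tvec"])
E
```

```text
pics
{'t': 0.0, 'q': array([ 1.04550281e+00,  5.28494843e-01,  1.43392962e+00, -1.58275909e-06,
        1.18143108e+00, -1.78473894e-01]), 'qd': array([0.00095179, 0.00053773, 0.00142721, 0.00098505, 0.00045174,
       0.00057233]), 'tau': array([-1.29702290e-03, -4.42351270e+01, -1.78021359e+01, -3.04590694e-04,
        8.65512702e-03, -3.81462712e-06]), 'tcp_pos': array([0.21204166, 0.58718347, 0.2473073 ]), 'tool_rot': array([ 0.6972525 , -0.12228061,  0.12173008, -0.69575009]), 'force': array([ 0.97903827, -0.16870201,  0.6005916 ]), 'ft_torque': array([-0.01973704, -0.00319387, -0.00411035]), 'finger_gap': 1.0002613118585169}
side [[402.53692692   0.         320.96992372]
 [  0.         402.53692692 198.45809023]
 [  0.           0.           1.        ]] [ 2.30941639 -0.91538275  0.34873263] [-0.40885459  0.36900648  0.93941665]
top [[424.92986141   0.         313.84511536]
 [  0.         424.92986141 196.06445399]
 [  0.           0.           1.        ]] [ 2.13878529 -2.19445807  0.06265586] [0.03544945 0.60456431 1.08918119]
```

View pics/side0.png

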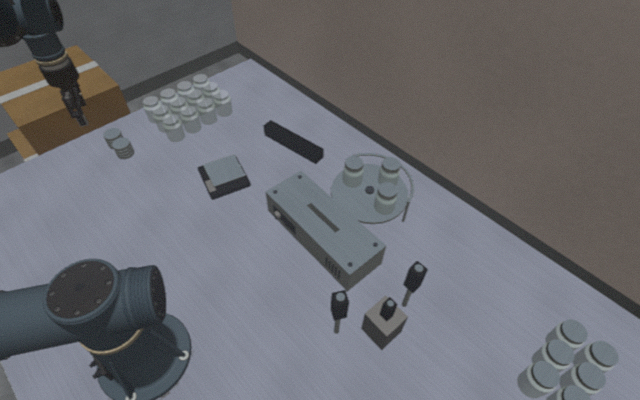

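View pics/top0.png

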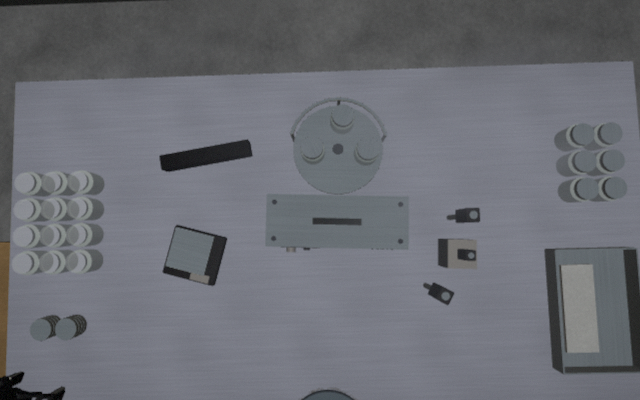

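```bash
cat > h.py <<'E'
import numpy as np,cv2
from scipy.spatial.transform import Rotation as R
def load(n,k=0): return dict(np.load(f"{n}{k}.npz"))
def ray(d,u,v,z):
    """pixel -> world point on plane z"""
    Rm=cv2.Rodrigues(d["rvec"])[0];c=-Rm.T@d["tvec"]
    r=Rm.T@np.linalg.inv(d["camera_matrix"])@np.array([u,v,1.]);return c+r*(z-c[2])/r[2]
def cloud(d):
    Rm=cv2.Rodrigues(d["rvec"])[0];K=d["camera_matrix"];h,w=d["depth"].shape
    u,v=np.meshgrid(np.arange(w),np.arange(h));D=d["depth"]
    P=np.stack([(u-K[0,2])/K[0,0]*D,(v-K[1,2])/K[1,1]*D,D],-1)
    return (P-d["tvec"])@Rm
def proj(d,p): return cv2.projectPoints(np.array([p],float),d["rvec"],d["tvec"],d["camera_matrix"],None)[0].ravel()
E
python3 - <<'E'
from h import *
s=load("side");t=load("top")
a=cv2.resize(s["frame"][240:370,310:460],None,fx=5,fy=5,interpolation=3)
b=cv2.resize(t["frame"][190:320,255:495],None,fx=3.3,fy=3.3,interpolation=3)
cv2.imwrite("pics/a.png",a[:600,:,::-1]);cv2.imwrite("pics/b.png",b[:,:,::-1])
P=cloud(t)
for (u,v) in[(462,253),(470,253),(447,253),(467,215),(473,215),(440,292),(446,295),(452,215),(427,287),(280,200),(400,200),(400,240),(280,240),(338,149),(195,255),(337,221)]: print(u,v,P[v,u].round(4))
E
```

```text
462 253 [ 0.4544 -0.3239  0.1315]
470 253 [ 0.5124 -0.0071  1.136 ]
447 253 [ 0.4527 -0.3013  0.089 ]
467 215 [ 0.5406 -0.3212  0.189 ]
473 215 [ 0.5401 -0.3325  0.1941]
440 292 [ 0.3741 -0.2545  0.1862]
446 295 [ 0.3681 -0.266   0.1906]
452 215 [ 0.5456 -0.3284  0.0542]
427 287 [ 0.3677 -0.2576  0.0532]
280 200 [0.5922 0.1021 0.0922]
400 200 [ 0.5845 -0.1931  0.0896]
400 240 [ 0.487  -0.1882  0.0944]
280 240 [0.4939 0.1042 0.0887]
338 149 [ 0.7194 -0.0454  0.0714]
195 255 [0.4591 0.3343 0.0253]
337 221 [ 0.5381 -0.0384  0.0405]
```

View pics/a.png

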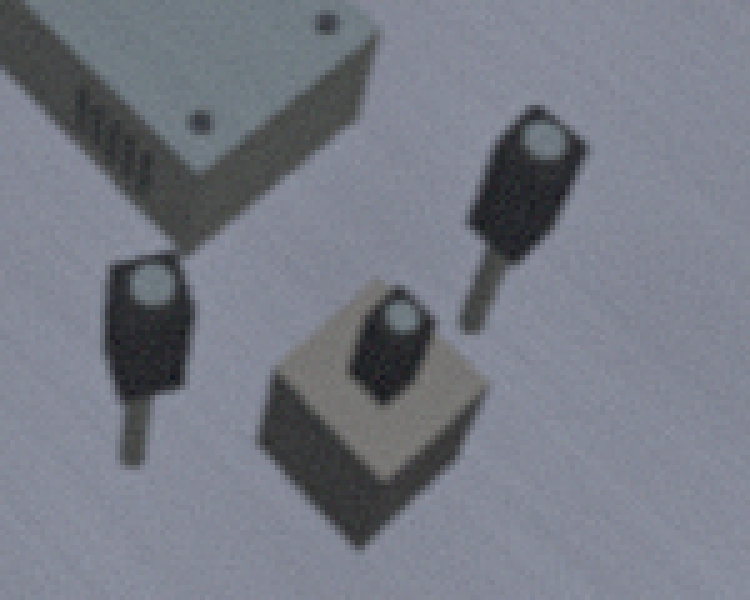

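View pics/b.png

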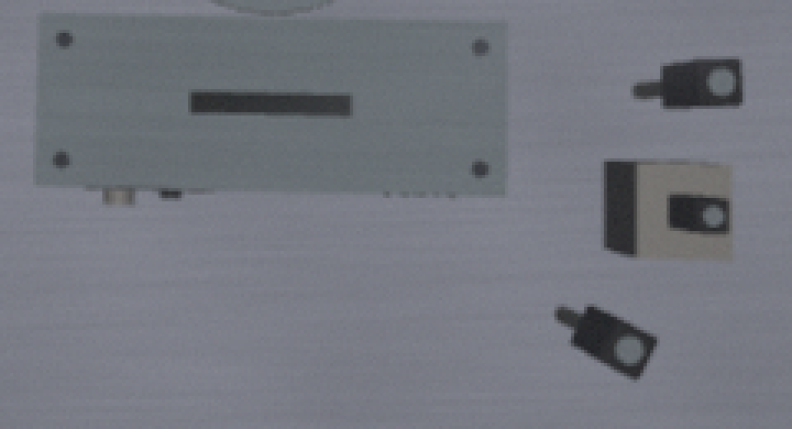

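Run:
```python
from h import *
for n in("top","side"):
    d=load(n);hsv=cv2.cvtColor(d["frame"],cv2.COLOR_RGB2HSV);P=cloud(d)
    def rect(mask,z,lab,amin=30):
        cs=cv2.findContours(mask.astype(np.uint8),0,1)[0]
        for c in cs:
            if cv2.contourArea(c)<amin: continue
            w=np.array([ray(d,*p[0],z)[:2] for p in c],np.float32)
            r=cv2.minAreaRect(w*1000); print(n,lab,np.round(r[0],1),np.round(r[1],1),round(r[2],2),cv2.contourArea(c), c.reshape(-1,2).mean(0).round())
    x,y,z=P[...,0],P[...,1],P[...,2]
    g=d["frame"].astype(int)
    inbox=(x>.42)&(x<.66)&(y>-.26)&(y<.18)
    rect(inbox&(abs(z-.09)<.012),.09,"boxtop",500)
    dark=(d["frame"].max(2)<85)
    if n=="top":
        rect((dark[205:235,300:375]),.09,"x") if 0 else None
        m=np.zeros(dark.shape,bool);m[212:232,305:370]=dark[212:232,305:370];rect(m,.09,"slot")
        rgb=g[247:260,440:447].mean((0,1));print(rgb, g[200,300], g[253,470],g[245,470], g[221,337])
    else:
        print(g[210,322],g[330,372],g[335,390],g[305,389])
```

```text
top boxtop [536.  -35.1] [350.2 130.1] 87.38 7369.0 [336. 222.]
top slot [537.  -35.7] [115.3  14.7] 88.54 244.0 [336. 221.]
[46.75824176 47.38461538 49.65934066] [103 111 117] [ 96 101 106] [118 115 114] [51 54 57]
side boxtop [531.5 -34.9] [354.6 135.8] 87.34 5146.0 [325. 222.]
[113 124 130] [53 57 60] [68 65 65] [ 99 110 116]
```

Run:
```python
from h import *
for n,roi in(("top",(430,495,230,280)),("side",(355,415,290,355))):
    d=load(n);g=d["frame"].astype(int);u0,u1,v0,v1=roi
    P=cloud(d)
    m=np.zeros(g.shape[:2],np.uint8)
    sub=g[v0:v1,u0:u1]; m[v0:v1,u0:u1]=((sub[...,0]-sub[...,2]>=0)&(sub.max(2)>75))
    m=cv2.morphologyEx(m,cv2.MORPH_OPEN,np.ones((2,2)))
    pts=np.argwhere(m)[:,::-1]
    w=np.array([ray(d,*p,.09)[:2] for p in pts],np.float32)*1000
    h=cv2.convexHull(w); r=cv2.minAreaRect(h);print(n,"stand",np.round(r[0],1),np.round(r[1],1),round(r[2],2),len(pts))
    mm=np.zeros_like(m);mm[v0:v1,u0:u1]=(g[v0:v1,u0:u1].max(2)<45)
    print(np.unique(g[v0:v1,u0:u1].max(2)//5*5,return_counts=True))
    # grey disc on the handle's top
    c=np.zeros_like(m); du=(458,480,246,262) if n=="top" else (380,400,294,312)
    a,b,e,f=du; ss=g[e:f,a:b]; c[e:f,a:b]=(ss.max(2)>75)&(ss[...,2]-ss[...,0]>3)
    k,l,st,ce=cv2.connectedComponentsWithStats(c)
    for i in range(1,k):
        if st[i,4]>8: print("cap",st[i],ce[i],ray(d,*ce[i],.15).round(4))
```

```text
top stand [ 448.4 -339.2] [67.1 69.6] 87.1 615
(array([ 35,  40,  45,  50,  55,  60,  65,  70,  75,  80,  85,  90,  95,
       100, 105, 110, 115, 120, 125, 130, 135, 140]), array([   4,   49,  134,  136,   15,   12,   22,   31,   31,   14,   10,
         12,   10,   32,   57,   61,  502,   69,   42, 1037,  956,   14]))
cap [477 246   3  16  48] [478.  253.5] [ 0.4535 -0.3542  0.15  ]
cap [468 252   7   7  35] [470.88571429 255.11428571] [ 0.4502 -0.3379  0.15  ]
side stand [ 447.3 -338.8] [68.8 69.2] 86.77 572
(array([ 25,  30,  35,  40,  45,  50,  55,  60,  65,  70,  75,  80,  85,
        90,  95, 100, 105, 110, 115, 120, 125, 130, 135, 140, 145, 150,
       155]), array([   3,    4,   39,   58,   39,   89,  248,  150,   57,   51,   41,
         37,   33,   30,   42,   45,   38,   56,  340,  207,   58,   34,
         40,  112,  825, 1091,  133]))
cap [380 294  20  15 174] [391.65517241 299.09195402] [ 0.4595 -0.3309  0.15  ]
```

```bash
cat >> h.py <<'E'
def plan(pos,yaw=None,flip=False):
    """shift (cm) and rotvec in tool axes to world pos with tool y down and tool z along yaw+90deg"""
    from station import manip
    s=manip.sense();Rc=R.from_quat(s["tool_rot"])
    print("tcp",s["tcp_pos"].round(4),"t",s["t"],"F",s["force"].round(1),"gap",round(s["finger_gap"]*8.54,2),"q",s["q"].round(2))
    print("axes x,y,z cols\n",Rc.as_matrix().round(3))
    if pos is not None: print("shift cm",(Rc.inv().apply(np.array(pos)-s["tcp_pos"])*100).round(2))
    if yaw is not None:
        z=np.array([-np.sin(yaw),np.cos(yaw),0])*(-1 if flip else 1);y=np.array([0,0,-1.]);x=np.cross(y,z)
        print("rot",(Rc.inv()*R.from_matrix(np.stack([x,y,z],1))).as_rotvec().round(4))
E
python3 -c "
from h import *
plan([.5,.1,.3],np.radians(-2.7));plan([.4485,-.339,.3],np.radians(-2.7),True)"
```

```text
tcp [0.2121 0.5873 0.2474] t 0.1 F [-0.2 -0.5  0.7] gap 8.54 q [ 1.05  0.53  1.43  0.    1.18 -0.18]
axes x,y,z cols
 [[ 0.94  -0.001  0.34 ]
 [-0.34  -0.002  0.94 ]
 [-0.    -1.    -0.002]]
shift cm [ 43.64  -5.2  -36.05]
rot [ 0.0019 -0.2997 -0.0007]
tcp [0.2121 0.5873 0.2474] t 0.1 F [-0.2 -0.5  0.7] gap 8.54 q [ 1.05  0.53  1.43  0.    1.18 -0.18]
axes x,y,z cols
 [[ 0.94  -0.001  0.34 ]
 [-0.34  -0.002  0.94 ]
 [-0.    -1.    -0.002]]
shift cm [ 53.72  -5.12 -79.09]
rot [1.0000e-03 2.8419e+00 2.7000e-03]
```

```bash
python3 -m handwheel '[4,-1,-3,0,-0.03,0,8.5, 8,-2,-6,0,-0.06,0,8.5, 12,-3,-10,0,-0.09,0,8.5, 15,-4,-13,0,-0.12,0,8.5, 18,-5,-16,0,-0.15,0,8.5, 21,-5,-18,0,-0.18,0,8.5, 24,-5,-20,0,-0.21,0,8.5, 27,-5,-22,0,-0.24,0,8.5, 30,-5,-25,0,-0.27,0,8.5, 33,-5,-27,0,-0.3,0,8.5]' 80; python3 -c "
from h import *
plan([.5,.0,.28],np.radians(-2.7));plan([.4485,-.339,.25])"
```

```text
t: 0.93
tcp_pos: [0.4227, 0.2322, 0.2982]
tool_rot: [0.707, -0.016, 0.016, -0.707]
force: [0.0, 1.0, 0.4]
finger_gap: 0.995
tcp [0.4227 0.2322 0.2982] t 0.9333 F [0.  1.  0.4] gap 8.5 q [ 0.27  0.27  1.72  0.    1.16 -1.26]
axes x,y,z cols
 [[ 0.999 -0.001  0.045]
 [-0.045 -0.     0.999]
 [-0.001 -1.    -0.   ]]
shift cm [  8.78   1.82 -22.85]
rot [ 0.0002  0.002  -0.0008]
tcp [0.4227 0.2322 0.2982] t 0.9333 F [0.  1.  0.4] gap 8.5 q [ 0.27  0.27  1.72  0.    1.16 -1.26]
axes x,y,z cols
 [[ 0.999 -0.001  0.045]
 [-0.045 -0.     0.999]
 [-0.001 -1.    -0.   ]]
shift cm [  5.16   4.83 -56.95]
```

```bash
python3 -m handwheel '[2,0,-4,0,0,0,8.5, 3,0,-8,0,0,0,8.5, 4,0,-12,0,0,0,8.5, 5,0,-16,0,0,0,8.5, 5,0,-20,0,0,0,8.5, 5,0,-24,0,0,0,8.5, 5,0,-28,0,0,0,8.5, 5,0,-32,0,0,0,8.5, 5,0,-36,0,0,0,8.5, 5.2,0,-40,0,0,0,8.5]' ;  python3 -m handwheel '[0,0,-4,0,0,0,8.5, 0,0,-8,0,0,0,8.5, 0,0,-12,0,0,0,8.5, 0,0,-15,0,0,0,8.5, 0,1,-17,0,0,0,8.5, 0,2,-17,0,0,0,8.5, 0,3,-17,0,0,0,8.5, 0,4.5,-17,0,0,0,8.5,0,4.5,-17,0,0,0,8.5]'; python3 -c "
from h import *
plan([.4485,-.339,.118],np.radians(-2.7))
from station import manip
for n in('top','side'):
    d=manip.snapshot(n);np.savez(f'{n}1.npz',**d)
d=load('side',1)['frame'][150:380,250:530];cv2.imwrite('pics/s1.png',cv2.resize(d,None,fx=2.6,fy=2.6)[:,:,::-1])
d=load('top',1)['frame'][150:380,250:530];cv2.imwrite('pics/t1.png',cv2.resize(d,None,fx=2.6,fy=2.6)[:,:,::-1])
"
```

```text
t: 1.77
tcp_pos: [0.4549, -0.1694, 0.298]
tool_rot: [-0.707, 0.017, -0.016, 0.707]
force: [0.5, 0.6, -0.1]
finger_gap: 0.996
t: 2.52
tcp_pos: [0.4462, -0.3344, 0.2499]
tool_rot: [-0.705, 0.018, -0.014, 0.709]
force: [-0.7, -0.0, -0.3]
finger_gap: 0.997
tcp [ 0.4462 -0.3344  0.2499] t 2.5167 F [-0.7 -0.  -0.3] gap 8.51 q [-0.84  0.44  1.6   0.    1.12 -2.37]
axes x,y,z cols
 [[ 0.999 -0.005  0.046]
 [-0.046  0.007  0.999]
 [-0.006 -1.     0.006]]
shift cm [ 0.32 13.18 -0.53]
rot [-0.0063  0.0011 -0.0057]
```

View pics/s1.png

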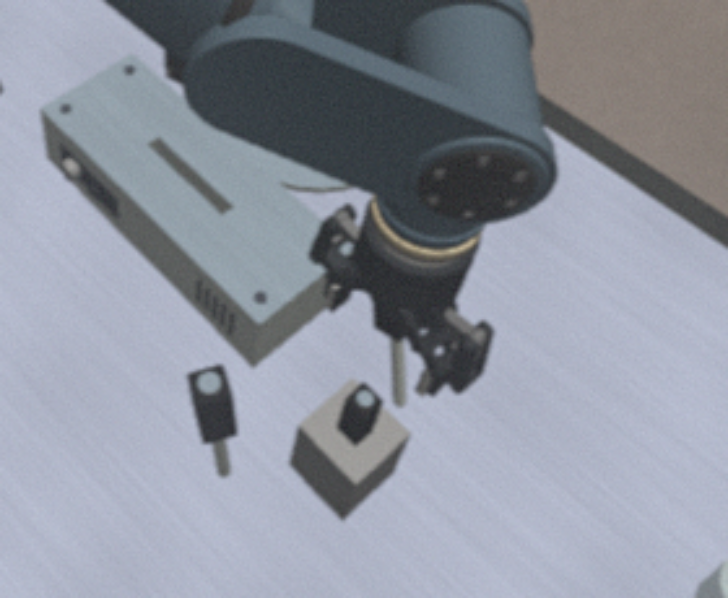

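View pics/t1.png

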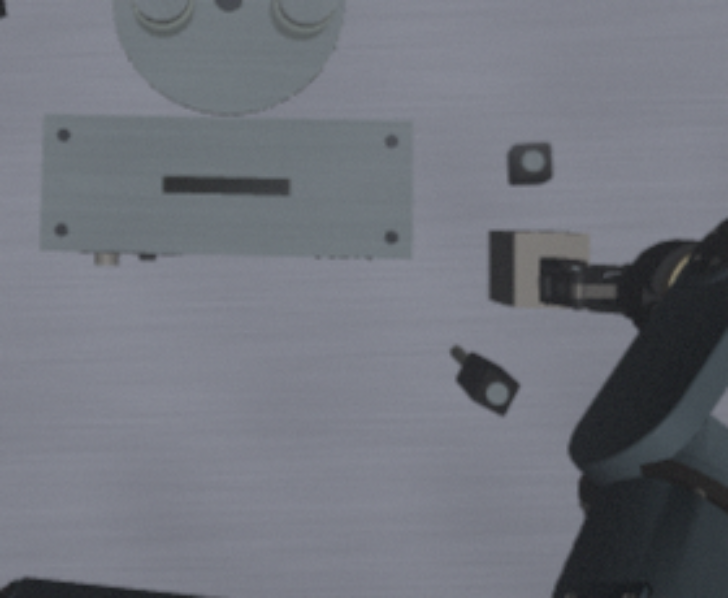

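```bash
python3 -c "
from h import *
a=load('top',0);b=load('top',1)
i=np.vstack([cv2.resize(load('top',k)['frame'][195:310,410:500],None,fx=5,fy=5,interpolation=3)[:295*2] for k in(0,)])
j=cv2.resize(b['frame'][195:310,410:500],None,fx=4.2,fy=4.2,interpolation=3);i=cv2.resize(a['frame'][195:310,410:500],None,fx=4.2,fy=4.2,interpolation=3)
cv2.imwrite('pics/c.png',np.hstack([i,j])[:,:,::-1])
for d in(a,b):
    P=cloud(d)
    for u,v in((451,212),(455,212),(462,215),(472,215),(435,292),(441,296),(445,297)):print(u,v,P[v,u].round(3))
"
```

```text
451 212 [ 0.555 -0.342  0.001]
455 212 [ 0.551 -0.317  0.118]
462 215 [ 0.541 -0.316  0.17 ]
472 215 [ 0.54  -0.33   0.194]
435 292 [ 0.372 -0.248  0.167]
441 296 [ 0.366 -0.255  0.191]
445 297 [ 0.365 -0.263  0.195]
451 212 [ 0.548 -0.287  0.188]
455 212 [ 0.548 -0.294  0.192]
462 215 [ 0.547 -0.371  0.   ]
472 215 [ 0.546 -0.397  0.001]
435 292 [ 0.373 -0.246  0.178]
441 296 [ 0.366 -0.255  0.19 ]
445 297 [ 0.364 -0.264  0.189]
```

View pics/c.png

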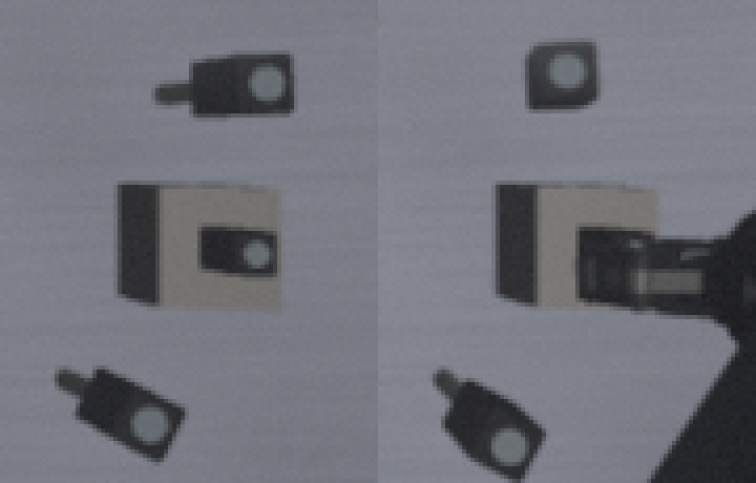

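```bash
python3 -m handwheel '[0.1,0,0,0,0,0,8.5,0.2,0,-0.2,0,0,0,8.5,0.3,0,-0.5,0,0,0,8.5,0.3,0,-0.5,0,0,0,8.5]'; python3 -c "
from h import *
plan([.4485,-.339,.118],np.radians(-2.7))
from station import manip
for n in('top','side'):
    d=manip.snapshot(n);np.savez(f'{n}2.npz',**d)
d=load('side',2)['frame'][150:380,250:530];cv2.imwrite('pics/s2.png',cv2.resize(d,None,fx=2.6,fy=2.6)[:,:,::-1])
d=load('top',2)['frame'][150:380,250:530];cv2.imwrite('pics/t2.png',cv2.resize(d,None,fx=2.6,fy=2.6)[:,:,::-1])
"
```

```text
t: 2.95
tcp_pos: [0.4514, -0.3435, 0.2541]
tool_rot: [0.708, -0.016, 0.017, -0.706]
force: [1.0, 0.7, 0.5]
finger_gap: 0.996
tcp [ 0.4514 -0.3435  0.2541] t 2.95 F [1.  0.7 0.5] gap 8.51 q [-0.85  0.44  1.58 -0.    1.12 -2.37]
axes x,y,z cols
 [[ 0.999  0.001  0.047]
 [-0.047 -0.002  0.999]
 [ 0.002 -1.    -0.002]]
shift cm [-0.33 13.61  0.46]
rot [0.0018 0.0006 0.0015]
```

View pics/s2.png

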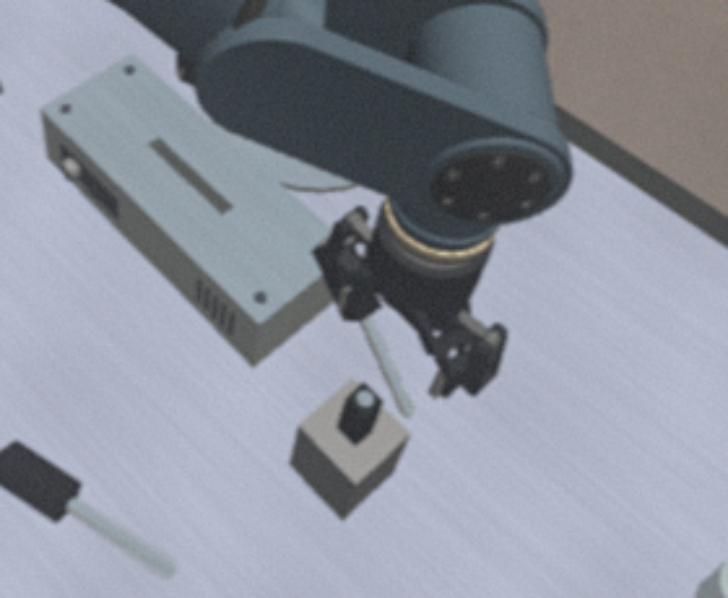

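View pics/t2.png

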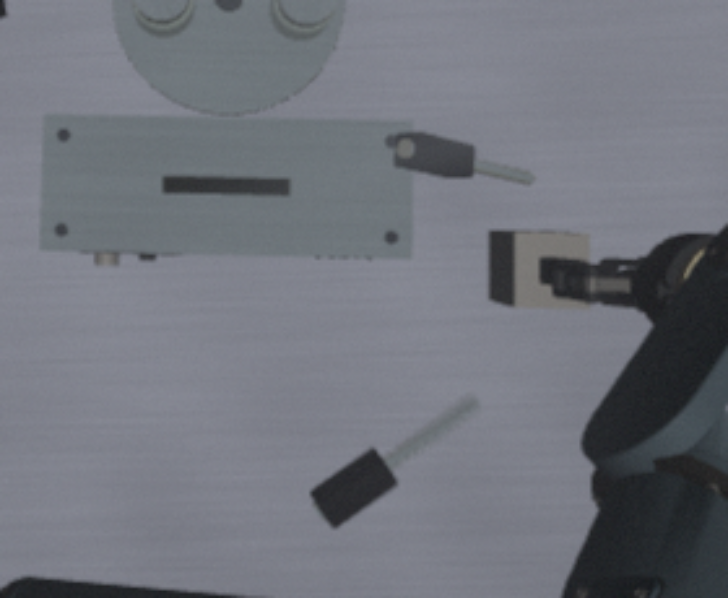

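```bash
python3 -m handwheel '[-0.3,1,0.4,0,0,0,8.5,-0.3,3,0.4,0,0,0,8.5,-0.3,5,0.4,0,0,0,8.5,-0.3,6,0.4,0,0,0,8.5,-0.3,6.5,0.4,0,0,0,8.5,-0.3,6.5,0.4,0,0,0,8.5,-0.3,6.5,0.4,0,0,0,8.5]'; python3 -c "
from h import *
plan([.4485,-.339,.118],np.radians(-2.7))
from station import manip
for n in('top','side'):
    d=manip.snapshot(n);np.savez(f'{n}3.npz',**d)
d=load('side',3)['frame'][220:380,320:480];e=load('top',3)['frame'][180:340,380:540];cv2.imwrite('pics/s3.png',cv2.resize(np.hstack([d,e]),None,fx=2.5,fy=2.5,interpolation=3)[:,:,::-1])
"
```

```text
t: 3.63
tcp_pos: [0.4482, -0.3389, 0.1887]
tool_rot: [0.707, -0.016, 0.017, -0.707]
force: [-0.6, -0.1, 0.3]
finger_gap: 0.995
tcp [ 0.4482 -0.3389  0.1887] t 3.6333 F [-0.6 -0.1  0.3] gap 8.5 q [-0.85  0.52  1.65  0.    0.97 -2.37]
axes x,y,z cols
 [[ 0.999  0.     0.047]
 [-0.047 -0.001  0.999]
 [ 0.001 -1.    -0.   ]]
shift cm [ 0.02  7.07 -0.  ]
rot [0.0005 0.0003 0.0005]
```

View pics/s3.png

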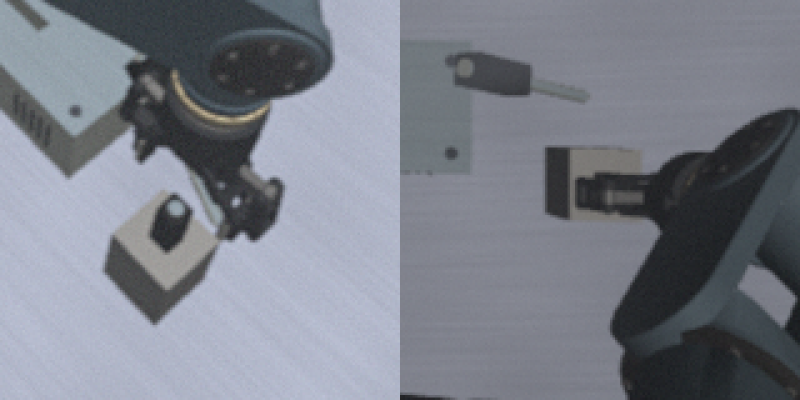

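The two larger lookalikes at the start (467,215) and (440,292) were free-standing and have toppled by themselves. The rod meant is the smallest one, in the stand at (468,253), and it is still upright in the crop. Only one machine with a slot is visible, at (337,221).

```bash
python3 -m handwheel '[0,2,0,0,0,0,8.5,0,4,0,0,0,0,8.5,0,6,0,0,0,0,8.5,0,6.8,0,0,0,0,8.5,0,7,0,0,0,0,8.5,0,7,0,0,0,0,8.5,0,7,0,0,0,0,8.5]'; python3 -m handwheel '[0,0,0,0,0,0,5,0,0,0,0,0,0,3.5,0,0,0,0,0,0,2.8,0,0,0,0,0,0,2,0,0,0,0,0,0,1.5,0,0,0,0,0,0,1.5,0,0,0,0,0,0,1.5,0,0,0,0,0,0,1.5]' 80; python3 -c "
from h import *
plan([.4485,-.339,.118],np.radians(-2.7))"
```

```text
t: 4.32
tcp_pos: [0.4485, -0.3393, 0.1193]
tool_rot: [0.707, -0.016, 0.017, -0.706]
force: [-0.7, -0.4, -0.8]
finger_gap: 0.992
t: 4.98
tcp_pos: [0.4481, -0.3387, 0.1187]
tool_rot: [0.707, -0.016, 0.017, -0.707]
force: [-0.2, 1.1, 5.4]
finger_gap: 0.271
tcp [ 0.4481 -0.3387  0.1187] t 4.9833 F [-0.2  1.1  5.4] gap 2.31 q [-0.85  0.63  1.7   0.    0.81 -2.37]
axes x,y,z cols
 [[ 0.999  0.     0.047]
 [-0.047 -0.     0.999]
 [ 0.001 -1.    -0.   ]]
shift cm [ 0.04  0.07 -0.03]
rot [0.0004 0.0004 0.0005]
```

```bash
python3 -m handwheel '[0,-0.5,0,0,0,0,1.5,0,-1.5,0,0,0,0,1.5,0,-3,0,0,0,0,1.5,0,-5,0,0,0,0,1.5,0,-7.5,0,0,0,0,1.5,0,-10,0,0,0,0,1.5,0,-13,0,0,0,0,1.5,0,-15.5,0,0,0,0,1.5,0,-17,0,0,0,0,1.5,0,-17,0,0,0,0,1.5]'; python3 -c "
from h import *
plan([.536,-.035,.28],np.radians(-2.62))
from station import manip
for n in('top','side'):
    d=manip.snapshot(n);np.savez(f'{n}4.npz',**d)
d=load('side',4)['frame'][160:360,280:480];e=load('top',4)['frame'][160:360,340:540];cv2.imwrite('pics/s4.png',cv2.resize(np.hstack([d,e]),None,fx=2,fy=2,interpolation=3)[:,:,::-1])
"
```

```text
t: 5.82
tcp_pos: [0.4493, -0.34, 0.2926]
tool_rot: [0.709, -0.014, 0.019, -0.705]
force: [1.0, -1.2, -1.4]
finger_gap: 0.273
tcp [ 0.4493 -0.34    0.2926] t 5.8167 F [ 1.  -1.2 -1.4] gap 2.33 q [-0.85  0.39  1.54 -0.    1.2  -2.37]
axes x,y,z cols
 [[ 0.999  0.006  0.047]
 [-0.047 -0.006  0.999]
 [ 0.006 -1.    -0.006]]
shift cm [ 7.23  1.11 30.88]
rot [ 0.0062 -0.0009  0.006 ]
```

View pics/s4.png

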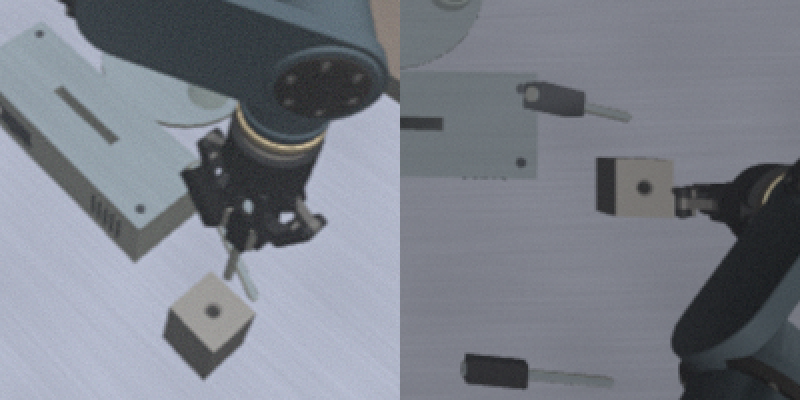

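```bash
python3 -m handwheel '[1,0,2,0,0,0,1.5,2,0,4,0,0,0,1.5,3,0,7,0,0,0,1.5,4,0,10,0,0,0,1.5,5,0,13.5,0,0,0,1.5,6,0,17,0,0,0,1.5,7,0,20,0,0,0,1.5,7.2,0,23,0,0,0,1.5,7.2,0,25,0,0,0,1.5,7.2,0,25.8,0,0,0,1.5]'; python3 -m handwheel '[0,2,0,0,0,0,1.5,0,4,0,0,0,0,1.5,0,5.5,0,0,0,0,1.5,0,5.5,0,0,0,0,1.5,0,5.5,0,0,0,0,1.5,0,5.5,0,0,0,0,1.5]'; python3 -c "
from h import *
plan([.5337,-.085,.21],np.radians(-2.62))
from station import manip
for n in('top','side'):
    d=manip.snapshot(n);np.savez(f'{n}5.npz',**d)
d=load('side',5)['frame'][140:300,240:440];e=load('top',5)['frame'][160:320,240:440];cv2.imwrite('pics/s5.png',cv2.resize(np.hstack([d,e]),None,fx=2,fy=2,interpolation=3)[:,:,::-1])
"
```

```text
t: 6.75
tcp_pos: [0.5304, -0.0808, 0.286]
tool_rot: [-0.706, 0.017, -0.014, 0.708]
force: [0.5, -0.5, -2.6]
finger_gap: 0.273
t: 7.25
tcp_pos: [0.5321, -0.0849, 0.2334]
tool_rot: [0.707, -0.017, 0.017, -0.707]
force: [0.8, 0.6, -1.6]
finger_gap: 0.269
tcp [ 0.5321 -0.0849  0.2334] t 7.25 F [ 0.8  0.6 -1.6] gap 2.3 q [-0.37  0.43  1.67 -0.    1.04 -1.89]
axes x,y,z cols
 [[ 0.999  0.     0.047]
 [-0.047 -0.     0.999]
 [ 0.    -1.    -0.   ]]
shift cm [0.16 2.34 0.  ]
rot [ 0.0002 -0.0018  0.    ]
```

View pics/s5.png

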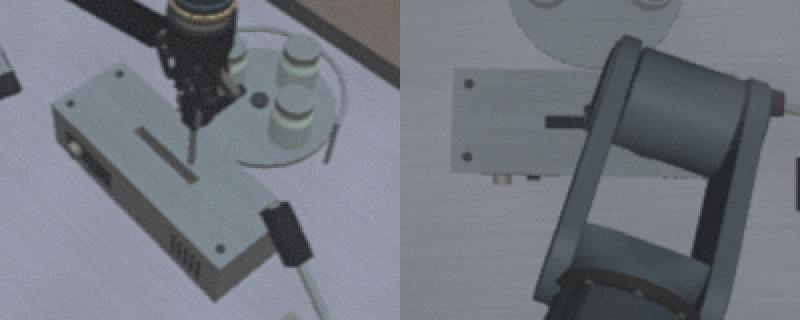

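```bash
python3 -c "
from h import *
d=load('side',0);g=d['frame'].astype(int)
m=np.zeros(g.shape[:2],np.uint8);m[198:238,300:346]=g[198:238,300:346].max(2)<105
k,l,st,ce=cv2.connectedComponentsWithStats(m);i=1+st[1:,4].argmax();print(st[i],ce[i])
w=np.array([ray(d,*p[::-1],.09)[:2] for p in np.argwhere(l==i)],np.float32)*1000
print(cv2.minAreaRect(w))
d=load('side',5);im=d['frame'].copy()
S=8;im=cv2.resize(im[185:250,310:380],None,fx=S,fy=S,interpolation=3)
def dot(p,c):
    q=(proj(d,p)-[310,185]+.5)*S;cv2.circle(im,tuple(int(a) for a in q),3,c,-1)
Y=np.array([.0457,.999,0]);X=np.array([.999,-.0457,0]);O=np.array([.536,-.0351,.09])
for a in np.linspace(-.06,.06,9): 
  for b in(-.008,.008): dot(O+a*Y+b*X,(255,0,0))
T=np.array([.5321,-.0849,.2334])
dot(T-[0,0,.1137],(0,255,0));dot(T-[0,0,.029],(0,255,0))
cv2.imwrite('pics/o5.png',im[:,:,::-1])
"
```

```text
[307 203  33  29 206] [322.98543689 217.34951456]
((535.5547485351562, -33.79917907714844), (119.24488067626953, 15.864558219909668), 87.22087860107422)
```

View pics/o5.png

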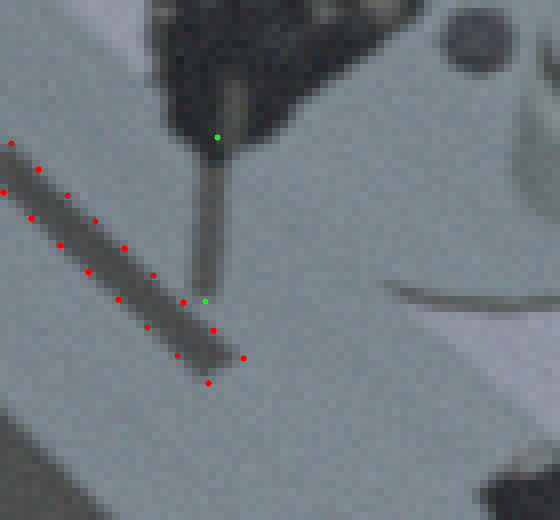

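```bash
python3 -m handwheel '[0.15,0,0,0,0,0,1.5,0.15,1,0,0,0,0,1.5,0.15,2,0,0,0,0,1.5,0.15,3,0,0,0,0,1.5,0.15,3.5,0,0,0,0,1.5,0.15,4,0,0,0,0,1.5,0.15,4.4,0,0,0,0,1.5,0.15,4.4,0,0,0,0,1.5,0.15,4.4,0,0,0,0,1.5]'; python3 -c "
from h import *
plan([.5336,-.0845,.1587],np.radians(-2.62))"
```

```text
t: 8.1
tcp_pos: [0.5334, -0.0843, 0.189]
tool_rot: [-0.707, 0.017, -0.016, 0.707]
force: [0.2, 0.3, -1.6]
finger_gap: 0.271
tcp [ 0.5334 -0.0843  0.189 ] t 8.1 F [ 0.2  0.3 -1.6] gap 2.32 q [-0.36  0.49  1.71  0.    0.94 -1.89]
axes x,y,z cols
 [[ 0.999 -0.     0.047]
 [-0.047  0.     0.999]
 [-0.    -1.     0.   ]]
shift cm [ 0.02  3.03 -0.02]
rot [-0.0001 -0.001  -0.0004]
```

Tip is in the slot (no contact forces). Go down to the floor.

```bash
python3 -m handwheel '[0,0.8,0,0,0,0,1.5,0,1.6,0,0,0,0,1.5,0,2.2,0,0,0,0,1.5,0,2.6,0,0,0,0,1.5,0,2.8,0,0,0,0,1.5,0,2.8,0,0,0,0,1.5,0,2.8,0,0,0,0,1.5]';python3 -m handwheel '[0,0.1,0,0,0,0,1.5,0,0.2,0,0,0,0,1.5,0,0.2,0,0,0,0,1.5]';python3 -m handwheel '[0,0.1,0,0,0,0,1.5,0,0.1,0,0,0,0,1.5,0,0.1,0,0,0,0,1.5]';python3 -c "
from h import *
plan([.5336,-.0845,.1587])"
```

```text
t: 8.68
tcp_pos: [0.5334, -0.0843, 0.1612]
tool_rot: [-0.707, 0.017, -0.016, 0.707]
force: [0.6, 0.5, -1.5]
finger_gap: 0.269
t: 8.93
tcp_pos: [0.5334, -0.0843, 0.1594]
tool_rot: [0.707, -0.016, 0.017, -0.707]
force: [0.2, -0.0, -1.6]
finger_gap: 0.272
t: 9.18
tcp_pos: [0.5336, -0.0844, 0.1587]
tool_rot: [0.707, -0.016, 0.017, -0.707]
force: [-0.3, 0.1, 2.1]
finger_gap: 0.27
tcp [ 0.5336 -0.0844  0.1587] t 9.1833 F [-0.3  0.1  2.1] gap 2.31 q [-0.36  0.54  1.73  0.    0.87 -1.89]
axes x,y,z cols
 [[ 0.999  0.001  0.047]
 [-0.047 -0.     0.999]
 [ 0.001 -1.    -0.   ]]
shift cm [ 0.   -0.   -0.01]
```

```bash
python3 -m handwheel '[0,0.05,0.2,0,0,0,1.5,0,0.05,0.4,0,0,0,1.5,0,0.05,0.6,0,0,0,1.5,0,0.05,0.6,0,0,0,1.5]'; python3 -m handwheel '[0,0,0.2,0,0,0,1.5,0,0,0.4,0,0,0,1.5,0,0,0.6,0,0,0,1.5,0,0,0.6,0,0,0,1.5]';python3 -m handwheel '[0,0,0.2,0,0,0,1.5,0,0,0.4,0,0,0,1.5,0,0,0.6,0,0,0,1.5,0,0,0.6,0,0,0,1.5]'
```

```text
t: 9.52
tcp_pos: [0.5347, -0.0789, 0.1586]
tool_rot: [0.708, -0.015, 0.017, -0.706]
force: [-0.5, -3.3, 6.2]
finger_gap: 0.273
t: 9.85
tcp_pos: [0.5352, -0.0729, 0.1586]
tool_rot: [0.708, -0.015, 0.017, -0.706]
force: [0.4, -1.9, 5.4]
finger_gap: 0.27
t: 10.18
tcp_pos: [0.5355, -0.0668, 0.1586]
tool_rot: [0.708, -0.015, 0.018, -0.706]
force: [-0.0, -2.6, 6.0]
finger_gap: 0.271
```

```bash
python3 -m handwheel '[-0.03,0,0.2,0,0,0,1.5,-0.06,0,0.4,0,0,0,1.5,-0.06,0,0.6,0,0,0,1.5,-0.06,0,0.6,0,0,0,1.5]'; python3 -m handwheel '[0,0,0.2,0,0,0,1.5,0,0,0.4,0,0,0,1.5,0,0,0.6,0,0,0,1.5,0,0,0.6,0,0,0,1.5]';python3 -c "
from h import *
plan([.536,-.0345,.1587],np.radians(-2.62))"
```

```text
t: 10.52
tcp_pos: [0.5352, -0.0607, 0.1586]
tool_rot: [0.707, -0.015, 0.018, -0.706]
force: [0.7, -2.0, 6.1]
finger_gap: 0.269
t: 10.85
tcp_pos: [0.5354, -0.0547, 0.1586]
tool_rot: [0.707, -0.015, 0.017, -0.706]
force: [-1.3, -1.9, 6.0]
finger_gap: 0.274
tcp [ 0.5354 -0.0547  0.1586] t 10.85 F [-1.3 -1.9  6. ] gap 2.34 q [-0.31  0.54  1.74 -0.    0.86 -1.83]
axes x,y,z cols
 [[ 0.999  0.003  0.046]
 [-0.046 -0.002  0.999]
 [ 0.003 -1.    -0.001]]
shift cm [-0.03 -0.02  2.02]
rot [ 0.0015 -0.0005  0.0032]
```

```bash
python3 -m handwheel '[-0.02,0,0.2,0,0,0,1.5,-0.02,0,0.4,0,0,0,1.5,-0.02,0,0.6,0,0,0,1.5,-0.02,0,0.6,0,0,0,1.5]'; python3 -m handwheel '[0,0,0.2,0,0,0,1.5,0,0,0.4,0,0,0,1.5,0,0,0.6,0,0,0,1.5,0,0,0.6,0,0,0,1.5]'; python3 -m handwheel '[0,0,0.2,0,0,0,1.5,0,0,0.4,0,0,0,1.5,0,0,0.6,0,0,0,1.5,0,0,0.6,0,0,0,1.5]'
```

```text
t: 11.18
tcp_pos: [0.5346, -0.0477, 0.1578]
tool_rot: [-0.707, 0.016, -0.017, 0.707]
force: [0.7, 0.0, -1.6]
finger_gap: 0.267
t: 11.52
tcp_pos: [0.5337, -0.0414, 0.1571]
tool_rot: [-0.707, 0.017, -0.016, 0.707]
force: [0.6, 0.8, -1.9]
finger_gap: 0.273
t: 11.85
tcp_pos: [0.5348, -0.0368, 0.1578]
tool_rot: [0.708, -0.016, 0.016, -0.706]
force: [-0.8, -3.2, -1.5]
finger_gap: 0.272
```

```bash
python3 -m handwheel '[0.03,0,-0.2,0,0,0,1.5,0.06,0,-0.4,0,0,0,1.5,0.06,0,-0.65,0,0,0,1.5,0.06,0.1,-0.65,0,0,0,1.5,0.06,0.2,-0.65,0,0,0,1.5,0.06,0.3,-0.65,0,0,0,1.5,0.06,0.3,-0.65,0,0,0,1.5]'; python3 -c "
from h import *
plan([.5356,-.0435,.1527],np.radians(-2.62))"
```

```text
t: 12.43
tcp_pos: [0.5349, -0.0427, 0.1545]
tool_rot: [-0.707, 0.017, -0.016, 0.707]
force: [0.6, -0.3, -2.0]
finger_gap: 0.268
tcp [ 0.5349 -0.0427  0.1545] t 12.4333 F [ 0.6 -0.3 -2. ] gap 2.29 q [-0.29  0.54  1.74  0.    0.86 -1.81]
axes x,y,z cols
 [[ 0.999 -0.001  0.047]
 [-0.047  0.     0.999]
 [-0.001 -1.     0.   ]]
shift cm [ 0.07  0.18 -0.08]
rot [-0.0003 -0.0012 -0.0006]
```

```bash
python3 -m handwheel '[0.03,0.1,-0.07,0,0,0,1.5,0.05,0.2,-0.07,0,0,0,1.5,0.05,0.3,-0.07,0,0,0,1.5,0.05,0.4,-0.07,0,0,0,1.5,0.05,0.4,-0.07,0,0,0,1.5]'; python3 -m handwheel '[0,0.15,0,0,0,0,1.5,0,0.3,0,0,0,0,1.5,0,0.45,0,0,0,0,1.5,0,0.6,0,0,0,0,1.5,0,0.6,0,0,0,0,1.5]'; python3 -c "
from h import *
plan([.5356,-.0435,.1407],np.radians(-2.62))"
```

```text
t: 12.85
tcp_pos: [0.5358, -0.0436, 0.1512]
tool_rot: [0.707, -0.016, 0.017, -0.707]
force: [-0.6, -0.5, 3.3]
finger_gap: 0.272
t: 13.27
tcp_pos: [0.5357, -0.0436, 0.1445]
tool_rot: [0.707, -0.016, 0.017, -0.707]
force: [-1.0, -0.3, 2.8]
finger_gap: 0.273
tcp [ 0.5357 -0.0436  0.1445] t 13.2667 F [-1.  -0.3  2.8] gap 2.34 q [-0.29  0.56  1.75  0.    0.83 -1.81]
axes x,y,z cols
 [[ 0.999  0.     0.047]
 [-0.047 -0.     0.999]
 [ 0.    -1.    -0.   ]]
shift cm [-0.01  0.38  0.01]
rot [ 0.0001 -0.0011  0.0003]
```

```bash
python3 -m handwheel '[0,0.15,0,0,0,0,1.5,0,0.3,0,0,0,0,1.5,0,0.38,0,0,0,0,1.5,0,0.42,0,0,0,0,1.5,0,0.42,0,0,0,0,1.5]'; python3 -m handwheel '[0,0.1,0,0,0,0,1.5,0,0.15,0,0,0,0,1.5,0,0.15,0,0,0,0,1.5,0,0.15,0,0,0,0,1.5]'
```

```text
t: 13.68
tcp_pos: [0.5357, -0.0436, 0.1406]
tool_rot: [0.707, -0.016, 0.017, -0.707]
force: [-0.9, -0.2, 4.4]
finger_gap: 0.268
t: 14.02
tcp_pos: [0.5359, -0.0436, 0.1403]
tool_rot: [0.707, -0.016, 0.017, -0.707]
force: [-2.2, 1.3, 13.1]
finger_gap: 0.271
```

```bash
python3 -m handwheel '[0,-0.5,0,0,0,0,1.5,0,-1.5,0,0,0,0,1.5,0,-3,0,0,0,0,1.5,0,-5,0,0,0,0,1.5,0,-7.5,0,0,0,0,1.5,0,-10,0,0,0,0,1.5,0,-12.5,0,0,0,0,1.5,0,-14.5,0,0,0,0,1.5,0,-15,0,0,0,0,1.5,0,-15,0,0,0,0,1.5]'; python3 -c "
from h import *
plan([.4481,-.3387,.28],np.radians(-2.7))
from station import manip
for n in('top','side'):
    d=manip.snapshot(n);np.savez(f'{n}6.npz',**d)
d=load('side',6)['frame'][100:380,240:440];e=load('top',6)['frame'][120:400,200:500];cv2.imwrite('pics/s6.png',cv2.resize(np.hstack([d,e]),None,fx=1.6,fy=1.6,interpolation=3)[:,:,::-1])
# hole centre from image 4
d=load('top',4);g=d['frame'].astype(int)
m=np.zeros(g.shape[:2],np.uint8);m[246:262,455:470]=g[246:262,455:470].max(2)<85
k,l,st,ce=cv2.connectedComponentsWithStats(m);print(st[1:],[ray(d,*c,.09).round(4) for c in ce[1:]])
d=load('side',4);g=d['frame'].astype(int)
m=np.zeros(g.shape[:2],np.uint8);m[308:325,378:396]=g[308:325,378:396].max(2)<95
k,l,st,ce=cv2.connectedComponentsWithStats(m);print(st[1:],[ray(d,*c,.09).round(4) for c in ce[1:]])
"
```

```text
t: 14.85
tcp_pos: [0.5362, -0.0437, 0.2904]
tool_rot: [0.707, -0.015, 0.018, -0.707]
force: [-0.1, -0.2, -1.4]
finger_gap: 0.275
tcp [ 0.5362 -0.0437  0.2904] t 14.85 F [-0.1 -0.2 -1.4] gap 2.35 q [-0.29  0.36  1.6   0.    1.18 -1.81]
axes x,y,z cols
 [[ 0.999  0.003  0.047]
 [-0.047 -0.001  0.999]
 [ 0.003 -1.    -0.001]]
shift cm [ -7.43   1.04 -29.88]
rot [0.0008 0.0004 0.0033]
[[459 250   7   7  36]] [array([ 0.4509, -0.3364,  0.09  ])]
[[384 313   5   5  22]] [array([ 0.4486, -0.3353,  0.09  ])]
```

View pics/s6.png

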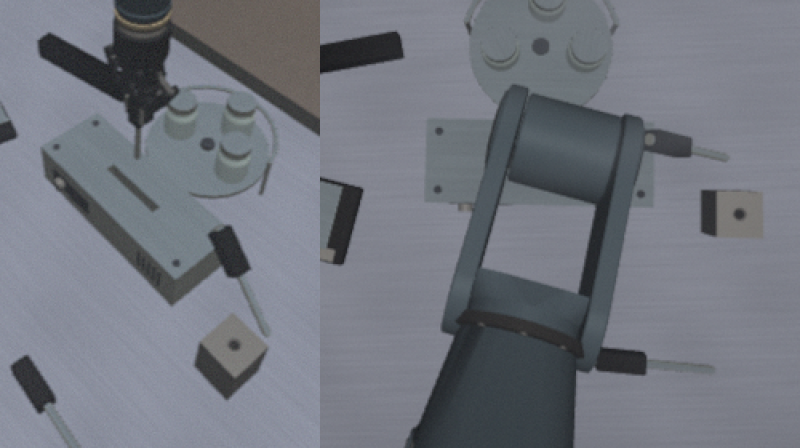

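```bash
python3 -m handwheel '[-1,0,-2,0,0,0,1.5,-2,0,-5,0,0,0,1.5,-3,0,-8.5,0,0,0,1.5,-4,0,-12,0,0,0,1.5,-5,0,-16,0,0,0,1.5,-6,0,-20,0,0,0,1.5,-7,0,-24,0,0,0,1.5,-7.4,0,-27,0,0,0,1.5,-7.4,0,-29,0,0,0,1.5,-7.4,0,-29.9,0,0,0,1.5]'; python3 -m handwheel '[0,1,0,0,0,0,1.5,0,2.5,0,0,0,0,1.5,0,4,0,0,0,0,1.5,0,5.5,0,0,0,0,1.5,0,6,0,0,0,0,1.5,0,6,0,0,0,0,1.5,0,6,0,0,0,0,1.5]';  python3 -c "
from h import *
plan([.4481,-.3387,.2087],np.radians(-2.7))
from station import manip
for n in('top','side'):
    d=manip.snapshot(n);np.savez(f'{n}7.npz',**d)
d=load('side',7)['frame'][230:360,330:460];e=load('top',7)['frame'][190:320,400:530];cv2.imwrite('pics/s7.png',cv2.resize(np.hstack([d,e]),None,fx=3,fy=3,interpolation=3)[:,:,::-1])
"
```

```text
t: 15.78
tcp_pos: [0.4464, -0.3415, 0.2868]
tool_rot: [-0.706, 0.019, -0.017, 0.707]
force: [0.2, 0.6, -1.7]
finger_gap: 0.27
t: 16.37
tcp_pos: [0.4478, -0.3374, 0.2285]
tool_rot: [-0.706, 0.016, -0.016, 0.707]
force: [-0.1, -0.8, -0.4]
finger_gap: 0.271
tcp [ 0.4478 -0.3374  0.2285] t 16.3667 F [-0.1 -0.8 -0.4] gap 2.31 q [-0.85  0.47  1.62  0.    1.06 -2.37]
axes x,y,z cols
 [[ 0.999 -0.001  0.045]
 [-0.045  0.002  0.999]
 [-0.001 -1.     0.001]]
shift cm [ 0.04  1.98 -0.13]
rot [-0.0015  0.0016 -0.0011]
```

View pics/s7.png

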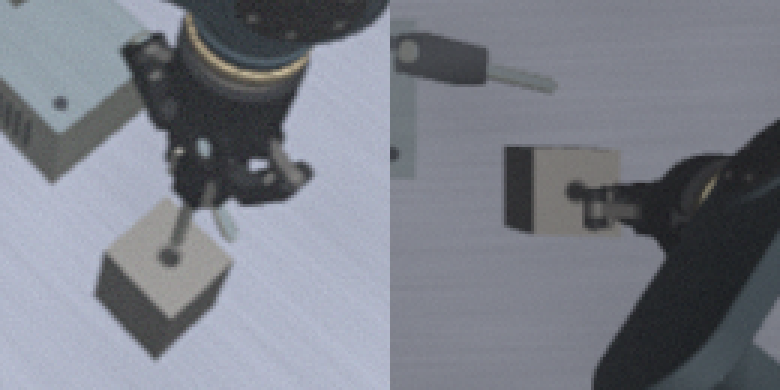

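```bash
python3 -c "
from h import *
ims=[]
for k,T,o in((7,np.array([.4478,-.3374,.2285]),(365,265)),(6,np.array([.5362,-.0437,.2904]),(300,150)),(4,np.array([.4493,-.34,.2926]),(360,250))):
    d=load('side',k);S=5
    im=cv2.resize(d['frame'][o[1]:o[1]+70,o[0]:o[0]+50],None,fx=S,fy=S,interpolation=3)
    for h in(.1137,.08,.05,.0):
        q=(proj(d,T-[0,0,h])-o+.5)*S;cv2.circle(im,tuple(int(a) for a in q),2,(0,255,0),-1)
    if k==7:
        for c in(.4481,-.3387,.09),(.4485,-.339,.09):
            q=(proj(d,c)-o+.5)*S;cv2.circle(im,tuple(int(a) for a in q),2,(255,0,0),-1)
    ims.append(im)
cv2.imwrite('pics/o7.png',np.hstack(ims)[:,:,::-1])
"
```

```text
(no output)
```

View pics/o7.png

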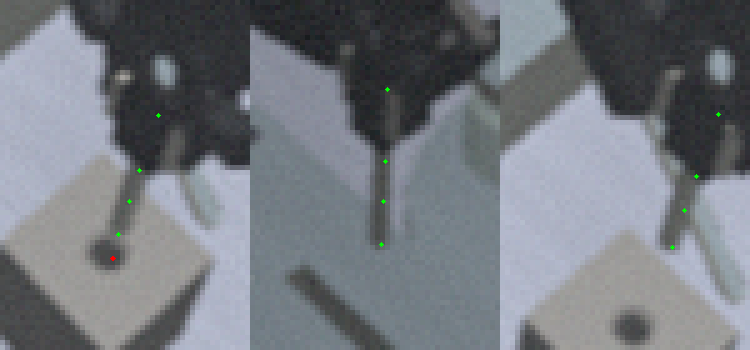

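```bash
python3 -m handwheel '[0,0.5,-0.1,0,0,0,1.5,0,1,-0.1,0,0,0,1.5,0,1.5,-0.1,0,0,0,1.5,0,2,-0.1,0,0,0,1.5,0,2,-0.1,0,0,0,1.5,0,2,-0.1,0,0,0,1.5]'; python3 -c "
from h import *
plan([.4481,-.3387,.1987],np.radians(-2.7))"
```

```text
t: 16.97
tcp_pos: [0.4474, -0.3396, 0.2085]
tool_rot: [-0.707, 0.017, -0.016, 0.707]
force: [-0.6, -0.2, 0.4]
finger_gap: 0.272
tcp [ 0.4474 -0.3396  0.2085] t 16.9667 F [-0.6 -0.2  0.4] gap 2.32 q [-0.85  0.49  1.63  0.    1.02 -2.37]
axes x,y,z cols
 [[ 0.999 -0.001  0.047]
 [-0.047  0.001  0.999]
 [-0.001 -1.     0.001]]
shift cm [0.07 0.98 0.09]
rot [-0.0009  0.0001 -0.0008]
```

```bash
python3 -m handwheel '[0.06,0,0.09,0,0,0,1.5,0.06,0.3,0.09,0,0,0,1.5,0.06,0.7,0.09,0,0,0,1.5,0.06,1.1,0.09,0,0,0,1.5,0.06,1.5,0.09,0,0,0,1.5,0.06,1.8,0.09,0,0,0,1.5,0.06,2,0.09,0,0,0,1.5,0.06,2,0.09,0,0,0,1.5]'; python3 -c "
from h import *
plan([.4481,-.3387,.1187],np.radians(-2.7))"
```

```text
t: 17.63
tcp_pos: [0.448, -0.3386, 0.1884]
tool_rot: [-0.707, 0.017, -0.016, 0.707]
force: [0.6, -0.5, -1.8]
finger_gap: 0.274
tcp [ 0.448  -0.3386  0.1884] t 17.6333 F [ 0.6 -0.5 -1.8] gap 2.34 q [-0.85  0.52  1.65 -0.    0.97 -2.37]
axes x,y,z cols
 [[ 0.999 -0.001  0.047]
 [-0.047  0.001  0.999]
 [-0.001 -1.     0.001]]
shift cm [ 0.01  6.97 -0.01]
rot [-0.0009  0.0003 -0.0009]
```

Tip at z≈0.075, inside the hole without contact. Continue down.

```bash
python3 -m handwheel '[0,0.8,0,0,0,0,1.5,0,1.6,0,0,0,0,1.5,0,2.6,0,0,0,0,1.5,0,3.6,0,0,0,0,1.5,0,4.6,0,0,0,0,1.5,0,5.4,0,0,0,0,1.5,0,6,0,0,0,0,1.5,0,6.4,0,0,0,0,1.5,0,6.5,0,0,0,0,1.5,0,6.5,0,0,0,0,1.5]';python3 -m handwheel '[0,0.15,0,0,0,0,1.5,0,0.3,0,0,0,0,1.5,0,0.45,0,0,0,0,1.5,0,0.45,0,0,0,0,1.5,0,0.45,0,0,0,0,1.5]'; python3 -c "
from h import *
plan([.4481,-.3387,.1187],np.radians(-2.7))"
```

```text
t: 18.47
tcp_pos: [0.4482, -0.3388, 0.1237]
tool_rot: [-0.707, 0.017, -0.016, 0.707]
force: [-0.0, 0.1, -1.8]
finger_gap: 0.271
t: 18.88
tcp_pos: [0.4483, -0.3388, 0.1196]
tool_rot: [-0.707, 0.017, -0.017, 0.707]
force: [0.3, 1.5, -1.9]
finger_gap: 0.272
tcp [ 0.4483 -0.3388  0.1196] t 18.8833 F [ 0.3  1.5 -1.9] gap 2.32 q [-0.85  0.63  1.7   0.    0.81 -2.37]
axes x,y,z cols
 [[ 0.999  0.     0.047]
 [-0.047  0.     0.999]
 [ 0.    -1.     0.   ]]
shift cm [-0.02  0.09  0.01]
rot [-0.      0.0003  0.0001]
```

```bash
python3 -m handwheel '[0,0.05,0,0,0,0,1.5,0,0.1,0,0,0,0,1.5,0,0.1,0,0,0,0,1.5]'; python3 -m handwheel '[0,0,0,0,0,0,2.3,0,0,0,0,0,0,2.5,0,0,0,0,0,0,3,0,0,0,0,0,0,4,0,0,0,0,0,0,6,0,0,0,0,0,0,8.5,0,0,0,0,0,0,8.5,0,0,0,0,0,0,8.5,0,0,0,0,0,0,8.5]'; python3 -m handwheel '[0,-0.5,0,0,0,0,8.5,0,-1,0,0,0,0,8.5,0,-2,0,0,0,0,8.5,0,-4,0,0,0,0,8.5,0,-6,0,0,0,0,8.5,0,-9,0,0,0,0,8.5,0,-12,0,0,0,0,8.5,0,-15,0,0,0,0,8.5,0,-15,0,0,0,0,8.5]'; python3 -c "
from h import *
plan([.4481,-.3387,.1187],np.radians(-2.7))
from station import manip
for n in('top','side'):
    d=manip.snapshot(n);np.savez(f'{n}8.npz',**d)
cv2.imwrite('pics/s8.png',cv2.resize(load('side',8)['frame'][230:360,330:460],None,fx=4,fy=4,interpolation=3)[:,:,::-1])
cv2.imwrite('pics/t8.png',load('top',8)['frame'][:,:,::-1])
"
```

```text
t: 19.13
tcp_pos: [0.4483, -0.3388, 0.1188]
tool_rot: [-0.707, 0.017, -0.017, 0.707]
force: [-0.6, 1.6, 0.9]
finger_gap: 0.268
t: 19.88
tcp_pos: [0.4483, -0.3389, 0.1186]
tool_rot: [0.707, -0.017, 0.017, -0.707]
force: [-0.4, 0.2, -0.1]
finger_gap: 0.995
t: 20.63
tcp_pos: [0.4509, -0.3415, 0.2761]
tool_rot: [0.711, -0.013, 0.02, -0.703]
force: [0.4, -0.7, 0.7]
finger_gap: 0.995
tcp [ 0.4509 -0.3415  0.2761] t 20.6333 F [ 0.4 -0.7  0.7] gap 8.49 q [-0.85  0.41  1.56  0.    1.16 -2.37]
axes x,y,z cols
 [[ 0.999  0.009  0.046]
 [-0.046 -0.011  0.999]
 [ 0.01  -1.    -0.01 ]]
shift cm [-0.45 15.73  0.43]
rot [0.0102 0.0007 0.01  ]
```

View pics/s8.png

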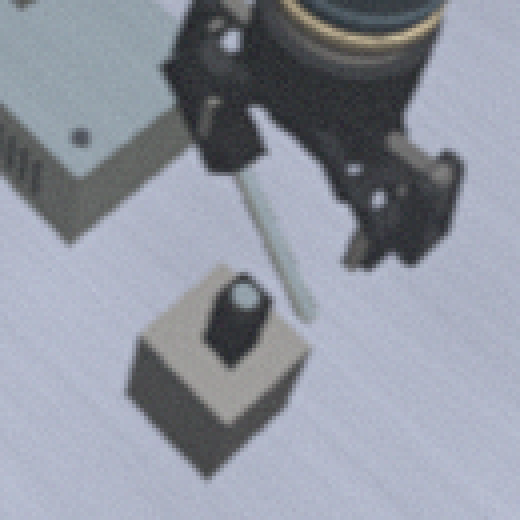

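View pics/t8.png

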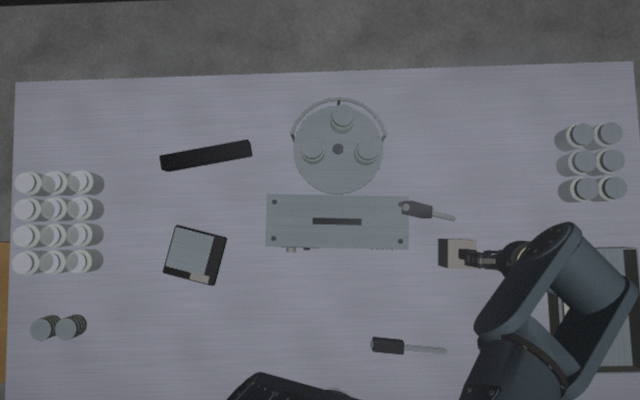

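```bash
python3 -m handwheel '[0,0,0,0,0,0,8.5,0,0,0,0,0,0,8.5,0,0,0,0,0,0,8.5,0,0,0,0,0,0,8.5,0,0,0,0,0,0,8.5,0,0,0,0,0,0,8.5]'; python3 -c "
from station import manip
print(manip.sign_off())"
```

```text
t: 21.23
tcp_pos: [0.4482, -0.3388, 0.2679]
tool_rot: [-0.707, 0.017, -0.016, 0.707]
force: [0.7, -0.5, -0.0]
finger_gap: 0.994
the job is handed in; nothing more can be done
None
```

I reset the turntable, put the rod back in its stand, and handed the job in at about 21 s of the 72 s allowed; no verdict was reported.

- **Finding the pocket:** I took the smallest rod, the one in the stand, and slid its tip along the slot floor. The tip dropped in about 9 mm to the −y side of the slot's centre.
- **Pushing the reset:** I pushed until the push force rose from about 6 N to about 15 N at the stop. The tip was then 18.4 mm below the slot floor, against 18 mm expected for fully down. This comes from force and tip height only, because the dark plunger could not be checked in the images.
- **Returning the rod:** It went back into the hole with almost no side force. The gripper ended at the height where it first gripped the rod, to within 0.1 mm. In the last picture the top of the handle is within a pixel of where it started.
- **Bystanders:** The jars and the scale look unmoved in the last top view; I compared them by eye and did not measure them. The gripper was open and clear, about 15 cm above where it let go of the rod.
- **Lookalike rods:** The two larger rods were standing free and toppled before the gripper came near them, with no contact felt. One lay across the corner of the drive box and the other on the table, both still on the work surface in the last view.

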